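# Load a tack-weld fixture: flange on its dowels, stub on the hidden pin, hold it down

## Task

Load the tacking fixture for a weld: lower the drilled steel flange over the fixture's two dowels until it lies flush on the base plate, and let go of it. Then take the steel stub by its stem, collar down; its collar will hide the fixture's centre pin, so rest it on top of the pin about 10 mm off centre, slide it across in light contact until its bore drops over the pin, and press it down flush on the flange with about 15 N. Finish just like that, still gripping the stub and pressing it down, as one holds it for the tack, and leave the other things on the bench where they lie.

Things in the scene. Friction and masses are not known exactly. Their poses are not given: they have to be found in the camera images.
- fixture: Fixture screwed to the bench: black steel base plate 220 (x) x 150 (y) x 15 mm with three upright bright pins on its x axis. Origin: centre of its underside, z up. Dowels, 10 mm diameter, at x = -42 and +42 mm, 16 mm above the plate's top, last 3 mm tapered to 5.5 mm. Centre pin, 16 mm diameter, at the origin, 18 mm above the plate's top. Dark discs are empty flush holes.
- pin_tip (a point): Centre of the flat end (13 mm across, 2 mm chamfer round it) of the fixture's centre pin, 33 mm above the bench. With the flange seated (its top 25 mm above the bench) the pin stands 8 mm proud of the flange and the dowels 6 mm.
- flange: The flange to fit: bare steel plate 120 (x) x 60 (y) x 10 mm, about 0.45 kg, lying flat on the bench. Three through holes on its x axis: 12 mm diameter at x = -42 and +42 mm (for the dowels), 26 mm at the centre. Either way round fits. Origin: centre of its underside. Gripped across its 60 mm width.
- stub: The stub to fit: bare round steel part, about 0.4 kg, standing on its collar (50 mm diameter, 20 mm tall); above it a stem 30 mm diameter, 50 mm tall. A blind bore, 18 mm diameter, 13 mm deep, opens in the flat underside. Origin: centre of the underside, z up the stem. Underside is 33 mm above the bench when resting on the pin's tip, 25 mm when flush on the seated flange.
- plate_offcut: Not part of the job, leave alone: a plain steel plate offcut without holes, 90 x 50 x 10 mm, lying flat. Origin: centre of its underside.
- pipe_offcut: Not part of the job, leave alone: a standing piece of steel pipe, 48 mm outside, 45 mm tall, open. Origin: centre of its underside.
- wire_brush: Not part of the job, leave alone: a wire scratch brush with a wooden back, 290 mm long, 42 mm tall, lying. Origin: centre of its underside.
- chipping_hammer: Not part of the job, leave alone: a chipping hammer, 270 mm long, lying. Origin: centre of its underside.
- magnet_square: Not part of the job, leave alone: a three-sided magnetic welding square, about 130 mm, 16 mm thick, lying. Origin: centre of its underside.
- paper_cup: Not part of the job, leave alone: a white paper cup, 84 mm across, 100 mm tall. Origin: centre of its underside.
- spray_can: Not part of the job, leave alone: a bare metal spray can with a black cap, 66 mm across, 170 mm tall. Origin: centre of its underside.
Things that resemble listed ones, but are neither listed nor needed, are in the scene too. What is shaped like the stub but purple or yellow is not meant.

How it is judged:
By the outcome, as a careful person would: the job done as asked, in the order asked, and still so for the second after the job is handed in, while the arm keeps its last pose, push and grip.
It also fails if it takes over 72 s, if anything falls off the work surface, if the arm or the gripper's body presses on something with over 40 N, if the wrist force passes 120 N, or if a joint passes its speed limit or range.

## Robot

A 6-joint arm with a two-finger parallel gripper is mounted at the origin on the work surface. World frame = base frame: x ahead of the robot, y to its left, z up, the work surface at z = 0. Lengths are in m, angles in rad, forces in N, time in s.
With the tool pointing down it reaches from about 0.275 to 0.75 m from the base axis. Payload 10.2 kg.
Tool frame: the origin (TCP) lies midway between the tips of the shut fingers; the grasp point (between the pads) lies 19 mm behind it (bot.grip_depth is the distance from the TCP to the grasp point, in m); z points along the fingers, y is the direction in which the jaws open and shut (so a half turn about z gives the same grasp; the last joint's range is limited). The gripper opens to 88 mm and grips with 3 to 60 N. Pads are 18 mm wide; open, the fingers measure 123 mm over their backs; the gripper's body (75 mm by 187 mm) begins 45 mm behind the grasp point.
Start: joints at [1.031, 0.313, 1.498, -0, 1.331, -0.223], TCP at [0.164, 0.499, 0.239] pointing down, gripper open.
Joint ranges: [-2.94, 2.94], [-0.97, 2.17], [0.19, 2.56], [-1.23, 4.37], [0.02, 3.11], [-2.88, 2.88]. Speed limits (rad/s): [2.39, 2.39, 3.01, 3.14, 3.14, 3.14].

## Interface

Orientations are given as a rotation vector (axis times angle).
In Python, from rig import bot gives the robot as it stands. The module is installed in compiled form; this text tells all that it offers.
- The arm moves only by the tool apply_moves, never from a script. Its argument "steps" is a list that holds one entry, the list of rows, each a list of 7 numbers: the shift along the tool's x, y, z in mm, then the turn, a rotation vector about the tool's x, y, z in degrees, then the opening, from 0 (shut) to 1 (fully open). In form: [[[x, y, z, rx, ry, rz, gripper], ...]]. A call has 1 to 12 rows; each row is the pose to reach, as a shift and turn from the pose commanded when the call began, along the tool's axes at that moment; what a row does not reach only later rows make up. A row lasts 1/12 s, in which the tool goes at most 41.7 mm and 7.16 degrees, less where a joint would pass 70% of its speed; a pose out of reach is approached as far as the arm can. A call with a gripper value outside its range is refused whole. The fingers move at their own pace and stop on an object; the grip force is fixed at half the most. Time passes only in rows, so rows that repeat a pose let the fingers close. It gives the time, the measured TCP pose, the force and the opening at its end, in the units of the state.
- bot.state(): the state, without advancing time (a new reading comes with each control period).
- bot.camera(name): name is "scene" or "top" or "wrist"; returns the picture (480x640x3 uint8, red, green, blue); there is no depth.
- bot.camera_info(name): a dict with "fx", "fy", "cx", "cy" (pixels), "xyz" and "attitude" of the camera in the world; the wrist camera has in their place "mount" (4x4, takes a point from camera to tool coordinates, whose origin is the TCP and whose axes are the flange's). Camera axes: x right, y up, looking along -z (the intrinsics and any distortion apply to the point x, -y, -z); pixel columns grow to the right and rows downward; lengths in m; the calibration is good to about 2 mm. A picture is of the moment at which its call begins: read the wrist's pose just before it. camera_info takes no time and is no camera call.
- bot.close_job(): hands the job in, once; it reports no verdict.
The state is a dict: "time": time; "qpos": joint angles; "joint_vel": joint speeds; "joint_torque": joint torques, N m; "eef_pos": TCP position; "tcp_rot": TCP orientation; "force": force on the tool from outside, world axes, zero at the start; "wrist_torque": the same for the moment, N m; "grip_width": finger opening in m.
Only numpy, scipy, OpenCV 4.12 (cv2) and the standard library are available. Lean on these libraries where they do the work, as an engineer would, in place of code of your own. Each camera call takes 0.05 s, during which the arm holds its last target.

## Working session

There is one attempt and no reset: what is moved stays moved. The work goes in short steps, Python scripts to look and compute and a tool call to move; the robot and the scene stay as the last step left them, time stands still between calls to the robot, and variables do not carry over. Pictures are saved under pics/ and viewed, and the job is handed in when it is done.

Besides the shell and the picture viewer there is one more tool, called after "Request:" as a command line: name --argument value ..., lists and objects as JSON in quotes. apply_moves: Moves the arm, as the interface text tells. Its arguments: {"type":"object","properties":{"steps":{"type":"array","items":{"type":"array","items":{"type":"array","items":{"type":"number"}}}}},"required":["steps"]}

```bash
mkdir -p pics; python3 - <<'E'
from rig import bot
import cv2
print(bot.state())
for n in ["scene","top","wrist"]:
    print(n,bot.camera_info(n))
for n in ["scene","top"]:
    cv2.imwrite(f"pics/{n}0.png",bot.camera(n)[:,:,::-1])
E
```

```text
{'time': 0.0, 'qpos': array([ 1.03060607e+00,  3.13448794e-01,  1.49846301e+00,  8.01931191e-06,
        1.33099822e+00, -2.23393998e-01]), 'joint_vel': array([-1.15468925e-04,  1.52042951e-04,  8.45907182e-05, -4.14252053e-04,
       -2.19903269e-03,  5.63620798e-04]), 'joint_torque': array([ 3.23451368e-04, -4.02211297e+01, -2.52266729e+01,  6.94097369e-02,
        3.53258417e-02, -1.29757605e-04]), 'eef_pos': array([0.16342147, 0.49864743, 0.23815193]), 'tcp_rot': array([-4.95468423e-01, -3.10177089e+00,  1.91545808e-03]), 'force': array([-0.2302836 ,  1.00403017,  0.5737755 ]), 'wrist_torque': array([ 0.02508458,  0.0203023 , -0.04086877]), 'grip_width': 0.08868437492277598}
scene {'fx': 486.02247560084345, 'fy': 486.02247560084345, 'cx': 327.34971858623015, 'cy': 236.86227993682712, 'xyz': array([0.93512498, 0.52058964, 1.03100965]), 'attitude': array([0.20726675, 0.73432565, 2.47721499])}
top {'fx': 488.8097463771121, 'fy': 488.8097463771121, 'cx': 323.1092839956441, 'cy': 240.14097633904902, 'xyz': array([0.35578052, 0.00563837, 1.52084733]), 'attitude': array([ 0.1251757 , -0.14863585, -1.56191707])}
wrist {'fx': 417.05727025762593, 'fy': 417.05727025762593, 'cx': 318.6615193690742, 'cy': 230.5190282153685, 'mount': array([[-2.08778817e-04,  9.54778984e-01,  2.97316409e-01,
         7.66870733e-02],
       [ 9.99999403e-01,  5.18287278e-04, -9.62177328e-04,
        -9.76142004e-05],
       [-1.07276200e-03,  2.97316031e-01, -9.54778522e-01,
        -1.46060897e-01],
       [ 0.00000000e+00,  0.00000000e+00,  0.00000000e+00,
         1.00000000e+00]])}
```

View pics/scene0.png

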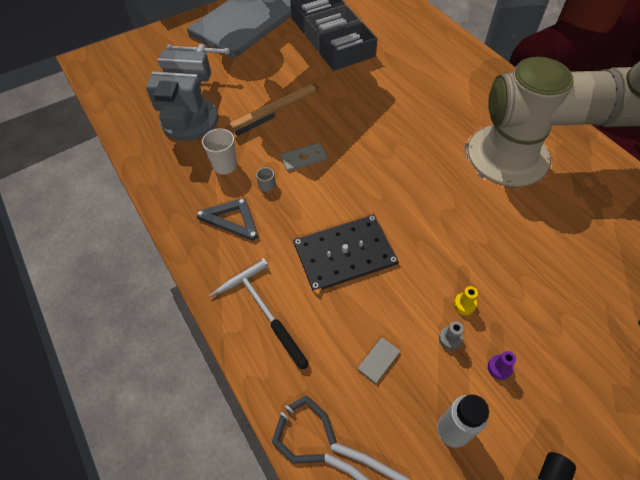

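View pics/top0.png

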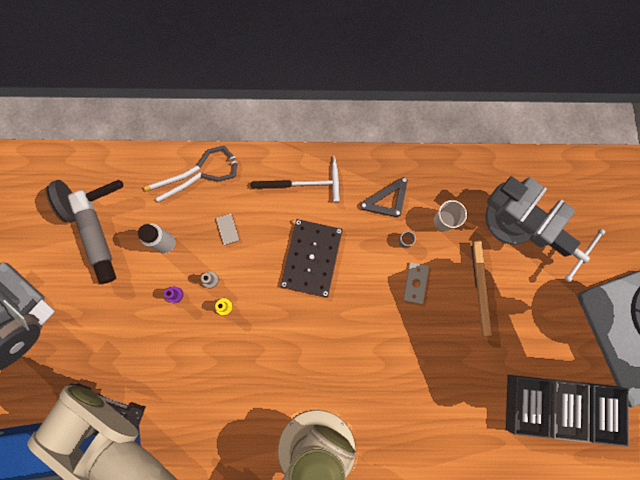

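The scene view shows the fixture at (345,250), the flange at (305,157) and the grey stub at (452,335). In the top view they are at (312,257), (416,284) and (208,280). Next I'll measure them.

```bash
cat > h.py <<'E'
import numpy as np, cv2
from scipy.spatial.transform import Rotation as R
from rig import bot
def cam(n,st=None):
    i=bot.camera_info(n)
    K=(i['fx'],i['fy'],i['cx'],i['cy'])
    if n!='wrist': return K,R.from_rotvec(i['attitude']).as_matrix(),np.array(i['xyz'])
    T=np.eye(4);T[:3,:3]=R.from_rotvec(st['tcp_rot']).as_matrix();T[:3,3]=st['eef_pos']
    M=T@i['mount'];return K,M[:3,:3],M[:3,3]
def ray(c,u,v):
    K,Rm,t=c
    return t,Rm@np.array([(u-K[2])/K[0],-(v-K[3])/K[1],-1.])
def plane(c,uv,z):
    out=[]
    for u,v in np.atleast_2d(uv):
        o,d=ray(c,u,v);out.append(o+d*(z-o[2])/d[2])
    return np.array(out)
def proj(c,p):
    K,Rm,t=c;q=Rm.T@(np.asarray(p)-t)
    return np.array([K[2]+K[0]*q[0]/-q[2],K[3]-K[1]*q[1]/-q[2]])
E
python3 - <<'E'
from h import *
t=cam('top');s=cam('scene')
np.set_printoptions(precision=4,suppress=True)
for nm,a,b,z in [('fix',(312,257),(346,249),.025),('flange',(416,284),(305,157),.01),('stub',(207,279),(457,326),.07)]:
    print(nm,plane(t,a,z),plane(s,b,z))
im=cv2.imread('pics/top0.png')
a=cv2.resize(im[210:310,150:450],None,fx=2.66,fy=2.66,interpolation=2)
cv2.imwrite('pics/c0.png',a)
E
```

```text
fix [[0.5664 0.0178 0.025 ]] [[0.5692 0.0236 0.025 ]]
flange [[ 0.4858 -0.3049  0.01  ]] [[ 0.4912 -0.297   0.01  ]]
stub [[0.4927 0.3279 0.07  ]] [[0.4959 0.3302 0.07  ]]
```

View pics/c0.png

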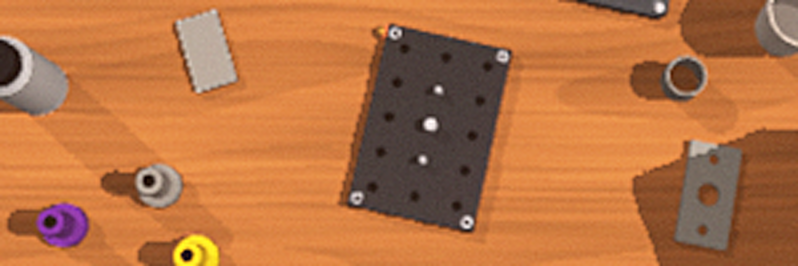

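```bash
cat >> h.py <<'E'
np.set_printoptions(precision=4,suppress=True)
def to(xyz,yawdeg=None,cmd=None):
    """shift (mm) and turn (deg) in tool axes to reach TCP xyz, tool down with tool-x at yaw; cmd=(pos,rotvec)"""
    st=bot.state()
    p,r=(st['eef_pos'],st['tcp_rot']) if cmd is None else cmd
    Rm=R.from_rotvec(r).as_matrix()
    sh=Rm.T@(np.array(xyz)-p)*1000
    if yawdeg is None: return sh
    y=np.radians(yawdeg)
    X=np.array([np.cos(y),np.sin(y),0]);Z=np.array([0,0,-1.]);T=np.stack([X,np.cross(Z,X),Z],1)
    return sh,np.degrees(R.from_matrix(Rm.T@T).as_rotvec())
E
python3 - <<'E'
from h import *
print(to((.56,.02,.20),168))
E
```

```text
(array([-525.9616, -331.2573,   38.4621]), array([-0.0627, -0.0183, -6.153 ]))
```

Request:
apply_moves --steps '[[[-526, -331, 38, 0, 0, -6.2, 1], [-526, -331, 38, 0, 0, -6.2, 1], [-526, -331, 38, 0, 0, -6.2, 1], [-526, -331, 38, 0, 0, -6.2, 1], [-526, -331, 38, 0, 0, -6.2, 1], [-526, -331, 38, 0, 0, -6.2, 1], [-526, -331, 38, 0, 0, -6.2, 1], [-526, -331, 38, 0, 0, -6.2, 1], [-526, -331, 38, 0, 0, -6.2, 1], [-526, -331, 38, 0, 0, -6.2, 1], [-526, -331, 38, 0, 0, -6.2, 1], [-526, -331, 38, 0, 0, -6.2, 1]]]'

```text
time: 1.1
eef_pos: [0.4824, 0.1135, 0.208]
tcp_rot: [-0.327, -3.124, -0.0]
force: [0.9, 0.5, 0.1]
grip_width: 0.0877
```

```bash
python3 - <<'E'
from h import *
print(bot.state()['eef_pos'],to((.56,.02,.20),168))
E
```

```text
[0.4824 0.1135 0.208 ] (array([-95.2991, -75.341 ,   7.9642]), array([-0.0013, -0.0169,  0.0322]))
```

Request:
apply_moves --steps '[[[-95, -75, 8, 0, 0, 0, 1], [-95, -75, 8, 0, 0, 0, 1], [-95, -75, 8, 0, 0, 0, 1], [-95, -75, 8, 0, 0, 0, 1], [-95, -75, 8, 0, 0, 0, 1]]]'

```text
time: 1.52
eef_pos: [0.5592, 0.0211, 0.1992]
tcp_rot: [-0.331, -3.122, -0.0]
force: [-0.6, 0.6, -0.8]
grip_width: 0.0881
```

```bash
python3 - <<'E'
from h import *
st=bot.state();im=bot.camera('wrist')[:,:,::-1];cv2.imwrite('pics/w1.png',im)
import pickle;pickle.dump(st,open('w1.pkl','wb'));print(st['eef_pos'],st['tcp_rot'],bot.state()['time'],abs(st['joint_vel']).max())
E
```

```text
[0.5592 0.0211 0.1992] [-0.3308 -3.1224 -0.0003] 1.5667 0.04604424410064529
```

View pics/w1.png

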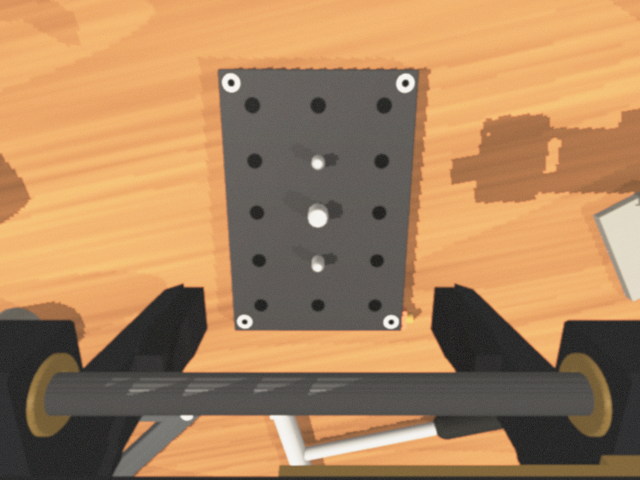

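Wrist view of the fixture: the plate spans rows 70–330, with screws at (231,83), (405,83), (245,322) and (391,322). The pin tips are at about (318,160), (318,214) and (318,262).

```bash
cat > fx.py <<'E'
from h import *
import pickle,sys
def fixture(im,st,zscrew=.015):
    c=cam('wrist',st);g=cv2.cvtColor(im,cv2.COLOR_BGR2GRAY);hsv=cv2.cvtColor(im,cv2.COLOR_BGR2HSV)
    m=((g>175)&(hsv[...,1]<60)).astype(np.uint8)
    n,l,s,ce=cv2.connectedComponentsWithStats(m)
    for i in range(1,n):
        if s[i,4]>15 and 60<s[i,1]<330 and 210<s[i,0]<425: print(s[i],ce[i],plane(c,ce[i],.015)[0],plane(c,ce[i],.031)[0],plane(c,ce[i],.033)[0])
im=cv2.imread('pics/w1.png');st=pickle.load(open('w1.pkl','rb'))
fixture(im,st)
cv2.imwrite('pics/w1c.png',cv2.resize(im[140:280,260:380],None,fx=4,fy=4,interpolation=0))
E
python3 fx.py
```

```text
[222  73  18  20 239] [230.6025  82.3431] [ 0.4574 -0.0242  0.015 ] [ 0.4588 -0.0212  0.031 ] [ 0.4589 -0.0208  0.033 ]
[396  74  19  19 240] [404.9417  82.8   ] [0.4851 0.1032 0.015 ] [0.485 0.1   0.031] [0.485  0.0996 0.033 ]
[312 158  11  11  92] [316.837  163.3152] [0.5299 0.0261 0.015 ] [0.5277 0.0266 0.031 ] [0.5274 0.0267 0.033 ]
[308 209  19  18 276] [317.0688 217.7065] [0.5735 0.0169 0.015 ] [0.5692 0.0179 0.031 ] [0.5687 0.018  0.033 ]
[312 262  11  10  78] [316.5513 266.5897] [0.6156 0.0074 0.015 ] [0.6093 0.0088 0.031 ] [0.6085 0.009  0.033 ]
[237 315  16  14 144] [244.1111 321.2083] [ 0.6532 -0.0666  0.015 ] [ 0.645  -0.0616  0.031 ] [ 0.644 -0.061  0.033]
[383 315  16  14 147] [390.6463 321.5646] [0.6809 0.0607 0.015 ] [0.6714 0.0595 0.031 ] [0.6702 0.0594 0.033 ]
```

View pics/w1c.png

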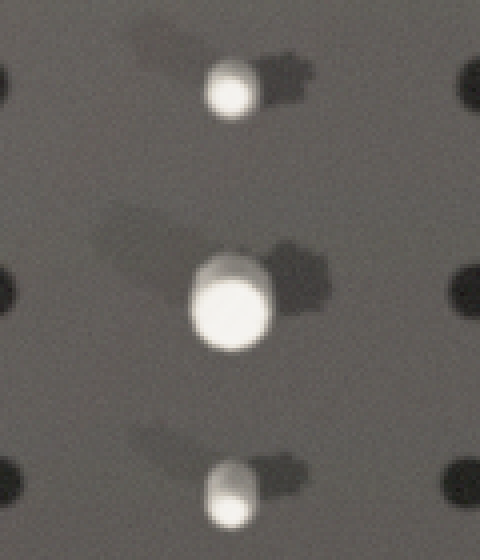

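```bash
python3 - <<'E'
from h import *
print(to((.48,-.300,.195),171))
E
```

```text
(array([   9.9375, -331.5894,    4.6187]), array([ 0.0089, -0.0836, -3.0017]))
```

Request:
apply_moves --steps '[[[10, -332, 4, 0, 0, -3, 1], [10, -332, 4, 0, 0, -3, 1], [10, -332, 4, 0, 0, -3, 1], [10, -332, 4, 0, 0, -3, 1], [10, -332, 4, 0, 0, -3, 1], [10, -332, 4, 0, 0, -3, 1], [10, -332, 4, 0, 0, -3, 1], [10, -332, 4, 0, 0, -3, 1], [10, -332, 4, 0, 0, -3, 1], [10, -332, 4, 0, 0, -3, 1], [10, -332, 4, 0, 0, -3, 1]]]'

```text
time: 2.48
eef_pos: [0.4807, -0.2988, 0.1964]
tcp_rot: [-0.243, -3.132, -0.001]
force: [-0.1, 0.8, 0.4]
grip_width: 0.0883
```

```bash
python3 - <<'E'
from h import *
st=bot.state();im=bot.camera('wrist')[:,:,::-1];cv2.imwrite('pics/w2.png',im)
import pickle;pickle.dump(st,open('w2.pkl','wb'));print(st['eef_pos'],st['tcp_rot'],bot.state()['time'],abs(st['joint_vel']).max())
E
```

```text
[ 0.4807 -0.2988  0.1964] [-0.2433 -3.1321 -0.0008] 2.5333 0.019026483500679113
```

View pics/w2.png

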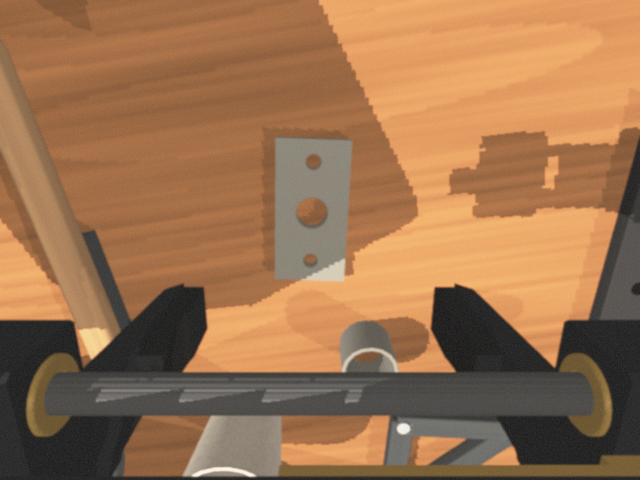

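Wrist view of the flange: its outline spans columns 275–352 and rows 138–280, with holes at (313,161), (312,211) and (310,259). The pipe offcut is at (368,350), clear of the finger lanes.

```bash
cat > fl.py <<'E'
from h import *
def flange(im,st,z,box=(265,130,362,292)):
    c=cam('wrist',st);x0,y0,x1,y1=box
    lab=cv2.cvtColor(im,cv2.COLOR_BGR2LAB).astype(int)
    ch=np.hypot(lab[...,1]-128,lab[...,2]-128)
    m=np.zeros(ch.shape,np.uint8);m[y0:y1,x0:x1]=(ch<14)[y0:y1,x0:x1]
    n,l,s,_=cv2.connectedComponentsWithStats(m);k=1+s[1:,4].argmax();m=(l==k).astype(np.uint8)
    cs,hi=cv2.findContours(m,cv2.RETR_CCOMP,cv2.CHAIN_APPROX_NONE)
    out=[]
    for q,h in zip(cs,hi[0]):
        if cv2.contourArea(q)<40: continue
        P=plane(c,q[:,0,:],z)[:,:2]
        if h[3]<0:
            r=cv2.minAreaRect((P*1000).astype(np.float32));print('rect',r)
        else:
            (a,b),rr=cv2.minEnclosingCircle((P*1000).astype(np.float32));print('hole',P.mean(0),(a,b),rr*2,q[:,0].mean(0))
    return m
E
python3 - <<'E'
from fl import *
import pickle
im=cv2.imread('pics/w2.png');st=pickle.load(open('w2.pkl','rb'))
m=flange(im,st,.01)
E
```

```text
rect ((490.4437255859375, -306.19488525390625), (59.74289321899414, 120.04031372070312), 79.3219985961914)
hole [ 0.5304 -0.3141] (530.395751953125, -313.88275146484375) 12.289556503295898 [309.5882 258.0588]
hole [ 0.4894 -0.3065] (489.2447509765625, -306.213134765625) 26.957639694213867 [310.7326 210.6279]
hole [ 0.4491 -0.2982] (448.73455810546875, -298.0799560546875) 13.066422462463379 [312.9048 160.5952]
```

```bash
python3 - <<'E'
from h import *
print(bot.state()['eef_pos'],to((.4899,-.3062,.03),169.1))
E
```

```text
[ 0.4809 -0.2985  0.1965] (array([-10.0799,  -6.2438, 166.5148]), array([0.0173, 0.0042, 2.0642]))
```

Request:
apply_moves --steps '[[[-10, -6.2, 60, 0, 0, 2.1, 1], [-10, -6.2, 60, 0, 0, 2.1, 1], [-10, -6.2, 100, 0, 0, 2.1, 1], [-10, -6.2, 130, 0, 0, 2.1, 1], [-10, -6.2, 150, 0, 0, 2.1, 1], [-10, -6.2, 166, 0, 0, 2.1, 1], [-10, -6.2, 166, 0, 0, 2.1, 1], [-10, -6.2, 166, 0, 0, 2.1, 1], [-10, -6.2, 166, 0, 0, 2.1, 1]]]'

```text
time: 3.28
eef_pos: [0.4902, -0.3076, 0.0317]
tcp_rot: [0.3, 3.126, -0.002]
force: [0.5, -0.6, 0.8]
grip_width: 0.0885
```

```bash
python3 - <<'E'
from h import *
s=bot.state();print(s['time'],s['eef_pos'],s['force'],to((.4899,-.3062,.004),169.1))
E
```

```text
3.2833 [ 0.4902 -0.3076  0.0317] [ 0.4776 -0.5516  0.845 ] (array([ 0.6495,  1.3541, 27.7002]), array([-0.0593,  0.0961, -0.072 ]))
```

Request:
apply_moves --steps '[[[0.5, 1.2, 12, 0, 0, 0, 1], [0.5, 1.2, 22, 0, 0, 0, 1], [0.5, 1.2, 27, 0, 0, 0, 1], [0.5, 1.2, 27, 0, 0, 0, 1], [0.5, 1.2, 27, 0, 0, 0, 1], [0.5, 1.2, 27, 0, 0, 0, 0], [0.5, 1.2, 27, 0, 0, 0, 0], [0.5, 1.2, 27, 0, 0, 0, 0], [0.5, 1.2, 27, 0, 0, 0, 0], [0.5, 1.2, 27, 0, 0, 0, 0], [0.5, 1.2, 27, 0, 0, 0, 0]]]'

```text
time: 4.2
eef_pos: [0.4892, -0.3068, 0.0035]
tcp_rot: [0.303, 3.127, -0.0]
force: [-0.4, 1.3, 1.8]
grip_width: 0.0592
```

```bash
python3 - <<'E'
from h import *
s=bot.state();print(s['time'],s['eef_pos'],s['tcp_rot'],s['force'],s['grip_width'])
st=s;im=bot.camera('wrist')[:,:,::-1];cv2.imwrite('pics/w3.png',im)
import pickle;pickle.dump(st,open('w3.pkl','wb'))
E
```

```text
4.2 [ 0.4892 -0.3068  0.0035] [ 0.3025  3.1268 -0.0001] [-0.4032  1.2593  1.7725] 0.0592228013411398
```

View pics/w3.png

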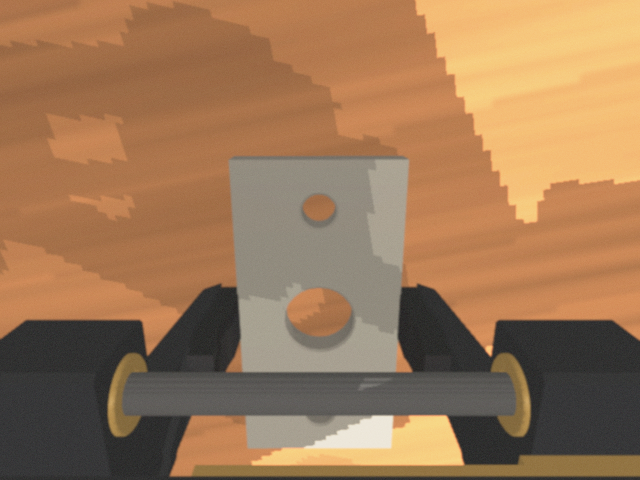

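The jaws are closed on the flange. Its near hole is at (319,208) and its centre hole at (319,312), symmetric between the fingers.

```bash
python3 - <<'E'
from fl import *
import pickle
im=cv2.imread('pics/w3.png');st=pickle.load(open('w3.pkl','rb'))
c=cam('wrist',st);Rm=R.from_rotvec(st['tcp_rot']).as_matrix()
lab=cv2.cvtColor(im,cv2.COLOR_BGR2LAB).astype(int);ch=np.hypot(lab[...,1]-128,lab[...,2]-128)
m=(ch>20).astype(np.uint8)
n,l,s,ce=cv2.connectedComponentsWithStats(m)
for i in range(1,n):
    if 100<s[i,4]<6000 and 280<s[i,0]<360: print(s[i],ce[i])
g=cv2.GaussianBlur(cv2.cvtColor(im,cv2.COLOR_BGR2GRAY),(3,3),0)
print(g[185:235,319]);print(g[275:355,319])
print(g[208,290:345]);print(g[312,275:360])
def tool(u,v,z=.01): return (Rm.T@(plane(c,(u,v),z)[0]-st['eef_pos']))*1000
print(tool(319,157.5),tool(319,448),tool(229.5,157.5),tool(408,157.5))
E
```

```text
[303 195  32  26 635] [318.5276 207.2787]
[ 287  288   64   49 2396] [318.4833 311.4933]
[141 142 142 141 140 141 140 134 128 124 121 120 120 119 118 119 120 120
 120 121 122 123 124 124 125 126 126 125 126 127 128 127 127 127 125 121
 117 115 114 114 114 116 122 129 135 138 139 139 140 140]
[139 140 140 140 140 140 140 139 139 139 137 135 136 143 147 149 149 149
 149 149 149 149 149 149 148 148 145 139 132 128 127 130 133 134 136 138
 139 136 130 127 127 126 125 124 124 124 123 122 121 121 120 119 119 120
 122 124 125 127 129 130 127 122 117 115 114 115 114 114 114 113 114 114
 115 120 129 138 146 152 158 161]
[141 141 140 140 140 140 140 140 139 135 129 122 118 119 122 123 123 124
 124 124 123 123 124 125 125 125 125 125 125 124 125 125 125 125 126 127
 126 126 126 126 126 127 127 125 122 120 124 129 134 139 141 141 140 140
 139]
[160 161 161 160 160 161 161 160 159 154 145 139 140 143 144 144 145 145
 146 146 146 146 147 148 147 147 147 147 148 148 148 148 148 148 149 149
 147 144 140 136 135 135 135 136 136 133 130 128 127 126 127 128 127 126
 125 126 127 127 127 126 125 126 126 127 127 125 124 124 125 126 126 126
 125 124 123 119 115 115 121 129 135 138 140 140 140]
[58.6472  0.1205 -6.5421] [-62.0873   0.1244  -6.5173] [ 58.6574 -29.6109  -6.5408] [58.6371 29.6988 -6.5434]
```

```bash
python3 - <<'E'
from fl import *
import pickle
st=pickle.load(open('w3.pkl','rb'))
c=cam('wrist',st);Rm=R.from_rotvec(st['tcp_rot']).as_matrix()
def tool(u,v,z=.01): return (Rm.T@(plane(c,(u,v),z)[0]-st['eef_pos']))*1000
for v in (192.5,228.5,286,348.5,156.5,160,447.5): print(v,tool(319,v)[:2])
print(tool(301.5,210)[1],tool(336.5,210)[1],tool(285,315)[1],tool(353.5,315)[1])
print(Rm.T@(np.array([.4899,-.3062,.01])-st['eef_pos'])*1000)
E
```

```text
192.5 [46.8024  0.1209]
228.5 [33.9736  0.1213]
286 [11.9888  0.122 ]
348.5 [-14.2586   0.1229]
156.5 [58.977   0.1205]
160 [57.8207  0.1205]
447.5 [-61.8258   0.1244]
-5.918062601646953 6.160812480438913 -12.59324626517234 13.027526742552261
[-0.6265  0.6897 -6.53  ]
```

```bash
python3 - <<'E'
from h import *
print(to((.5678,.0182,.0835),167.75))
E
```

```text
(array([-14.9006, 334.0099, -80.0528]), array([-0.0015,  0.0116,  1.1961]))
```

Request:
apply_moves --steps '[[[0, 0, -5, 0, 0, 0, 0], [0, 0, -15, 0, 0, 0, 0], [0, 0, -30, 0, 0, 0, 0], [0, 0, -50, 0, 0, 0, 0], [0, 0, -70, 0, 0, 0, 0], [0, 0, -80, 0, 0, 0, 0], [0, 0, -80, 0, 0, 0, 0]]]'

```text
time: 4.83
eef_pos: [0.4899, -0.3075, 0.0857]
tcp_rot: [0.302, 3.124, -0.004]
force: [-0.2, 0.1, -3.1]
grip_width: 0.0594
```

```bash
python3 - <<'E'
from h import *
s=bot.state();print(s['eef_pos'],s['force'],s['grip_width'],to((.5678,.0182,.0835),167.75))
E
```

```text
[ 0.4899 -0.3075  0.0857] [-0.1712  0.0538 -3.0905] 0.059405862668784504 (array([-14.106 , 334.5567,   1.5074]), array([-0.1307,  0.2035,  1.2058]))
```

Request:
apply_moves --steps '[[[-0.6, 15, 0, 0, 0, 0.1, 0], [-2, 45, 0, 0, 0, 0.2, 0], [-4, 82, 0, 0, 0, 0.4, 0], [-5.5, 120, 0, 0, 0, 0.5, 0], [-7, 160, 0, 0, 0, 0.6, 0], [-8.5, 200, 0, 0, 0, 0.7, 0], [-10, 240, 0, 0, 0, 0.9, 0], [-11.5, 275, 0, 0, 0, 1, 0], [-12.6, 300, 0, 0, 0, 1.1, 0], [-13.6, 320, 0, 0, 0, 1.2, 0], [-14.2, 330, 0, 0, 0, 1.2, 0], [-14.5, 334, 0, 0, 0, 1.2, 0]]]'

```text
time: 5.83
eef_pos: [0.5667, 0.0201, 0.0822]
tcp_rot: [-0.332, -3.122, -0.0]
force: [0.3, -0.3, -3.6]
grip_width: 0.0596
```

Request:
apply_moves --steps '[[[0, 0, 0, 0, 0, 0, 0], [0, 0, 0, 0, 0, 0, 0], [0, 0, 0, 0, 0, 0, 0]]]'

```text
time: 6.08
eef_pos: [0.5671, 0.0172, 0.0831]
tcp_rot: [-0.337, -3.123, 0.0]
force: [-0.0, 0.3, -3.4]
grip_width: 0.0594
```

```bash
python3 - <<'E'
from h import *
s=bot.state();print(s['time'],s['eef_pos'],s['tcp_rot'],s['force'],s['grip_width'],to((.5678,.0182,.0835),167.75))
st=s;im=bot.camera('wrist')[:,:,::-1];cv2.imwrite('pics/w4.png',im)
import pickle;pickle.dump(st,open('w4.pkl','wb'))
E
```

```text
6.0833 [0.5671 0.0172 0.0831] [-0.3373 -3.123   0.0003] [-0.0156  0.2788 -3.4376] 0.05935485288947054 (array([-0.4473,  1.1391, -0.447 ]), array([-0.0123, -0.0236, -0.0795]))
```

View pics/w4.png

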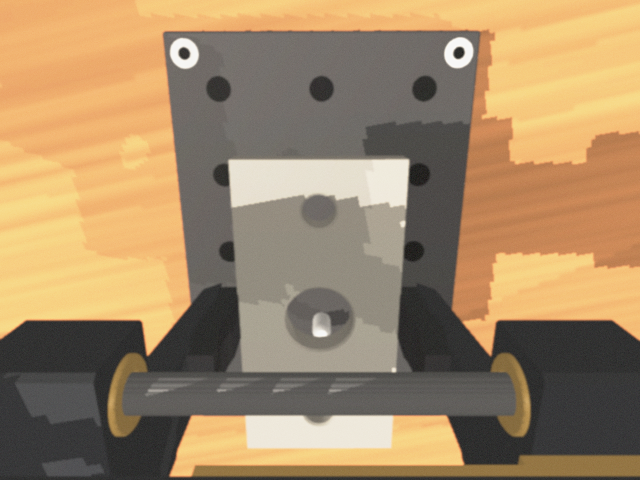

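The wrist view over the fixture shows a dowel tip at about (321,318) through the flange's centre hole, and screws at (184,53) and (458,53). The flange is symmetric and parallel to the plate.

```bash
python3 - <<'E'
from fl import *
import pickle
im=cv2.imread('pics/w4.png');st=pickle.load(open('w4.pkl','rb'))
c=cam('wrist',st);Rm=R.from_rotvec(st['tcp_rot']).as_matrix()
def tool(u,v,z): return (Rm.T@(plane(c,(u,v),z)[0]-st['eef_pos']))*1000
g=cv2.cvtColor(im,cv2.COLOR_BGR2GRAY)
m=(g>185).astype(np.uint8);n,l,s,ce=cv2.connectedComponentsWithStats(m)
for i in range(1,n):
    if 20<s[i,4]<1200 and s[i,0]>150 and s[i,1]<350 and s[i,0]+s[i,2]<490: print(s[i],ce[i],'z15',tool(*ce[i],.015),'z31',tool(*ce[i],.031))
m=(g<45).astype(np.uint8);n,l,s,ce=cv2.connectedComponentsWithStats(m)
for i in range(1,n):
    if 200<s[i,4]<900: print('hole',s[i],ce[i],tool(*ce[i],.015))
cv2.imwrite('pics/w4c.png',cv2.resize(im[280:360,270:370],None,fx=6,fy=6,interpolation=0))
E
```

```text
[444  37  29  31 584] [458.2586  52.2894] z15 [98.5824 66.3801 68.0797] z31 [96.9473 61.4108 52.0801]
[170  38  29  31 567] [183.8818  52.8783] z15 [ 98.3397 -63.8766  68.1076] z31 [ 96.7228 -59.1138  52.1059]
[400 220   5   8  29] [402.1034 223.4138] z15 [13.9565 44.7276 68.0496] z31 [18.6443 41.376  52.0522]
[313 316  16  21 179] [318.6034 329.3464] z15 [-50.087    0.039   68.0329] z31 [-40.6142   0.0263  52.0368]
hole [410 164  20  22 340] [418.8088 174.2088] [40.4116 51.7849 68.059 ]
hole [405 242  19  19 292] [413.2774 250.9281] [-1.7013 51.7587 68.0416]
```

View pics/w4c.png

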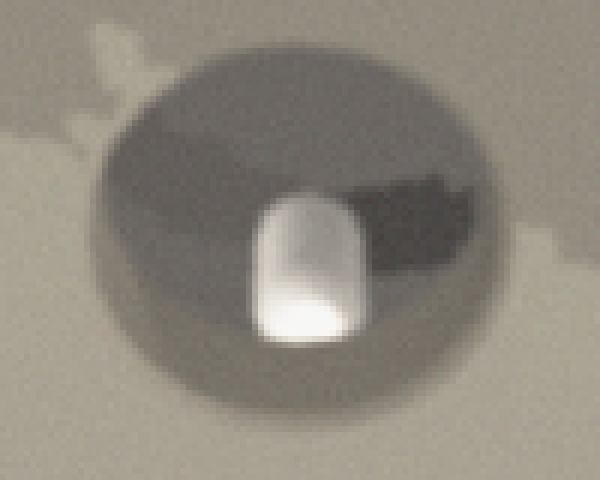

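The fixture is about 1.2 mm off in tool y, while x and yaw agree with the flange in the grip. I'll shift and come down to just above the dowels.

Request:
apply_moves --steps '[[[0, 1.2, 10, 0, 0, -0.1, 0], [0, 1.2, 22, 0, 0, -0.1, 0], [0, 1.2, 34, 0, 0, -0.1, 0], [0, 1.2, 42, 0, 0, -0.1, 0], [0, 1.2, 45, 0, 0, -0.1, 0], [0, 1.2, 45, 0, 0, -0.1, 0], [0, 1.2, 45, 0, 0, -0.1, 0]]]'

```text
time: 6.72
eef_pos: [0.5678, 0.0194, 0.0384]
tcp_rot: [0.333, 3.124, -0.0]
force: [0.8, -0.3, -3.2]
grip_width: 0.0596
```

```bash
python3 - <<'E'
from fl import *
import pickle
s=bot.state();print(s['time'],s['eef_pos'],s['tcp_rot'],s['force'],s['grip_width'],to((.5678,.0182,.0385),167.75))
st=s;im=bot.camera('wrist')[:,:,::-1].copy();cv2.imwrite('pics/w5.png',im)
pickle.dump(st,open('w5.pkl','wb'))
c=cam('wrist',st);Rm=R.from_rotvec(st['tcp_rot']).as_matrix()
def tool(u,v,z): return (Rm.T@(plane(c,(u,v),z)[0]-st['eef_pos']))*1000
g=cv2.cvtColor(im,cv2.COLOR_BGR2GRAY)
m=(g>185).astype(np.uint8);n,l,s,ce=cv2.connectedComponentsWithStats(m)
for i in range(1,n):
    if 20<s[i,4]<1500 and s[i,0]>50 and s[i,1]<350 and s[i,0]+s[i,2]<590: print(s[i],ce[i],'z15',tool(*ce[i],.015),'z31',tool(*ce[i],.031))
m=(g<45).astype(np.uint8);n,l,s,ce=cv2.connectedComponentsWithStats(m)
for i in range(1,n):
    if 200<s[i,4]<1200: print('hole',s[i],ce[i],tool(*ce[i],.015))
E
```

```text
6.7167 [0.5678 0.0194 0.0384] [ 0.3326  3.1237 -0.    ] [ 0.8318 -0.3142 -3.2052] 0.0595743205237402 (array([-0.2921, -1.1404, -0.1288]), array([0.0001, 0.0131, 0.0953]))
[123  19  37  40 926] [141.1933  38.4546] z15 [ 98.7788 -65.9492  23.3484] z31 [ 96.6935 -59.7332   7.3489]
[474  20  37  39 934] [491.4957  38.8608] z15 [98.6311 64.4057 23.3486] z31 [96.5598 58.3106  7.3491]
[301 290  23  24 296] [309.8851 300.2568] z15 [-8.8696 -3.9074 23.3732] z31 [-0.7882 -3.5508  7.3713]
hole [424 179  27  27 557] [437.2944 192.3411] [40.441  49.1354 23.362 ]
hole [418 274  25  19 280] [431.4964 281.85  ] [ 0.0931 49.9769 23.3712]
hole [203 302  34  46 323] [222.8885 324.0217] [-20.8506 -43.7718  23.3759]
hole [399 310  29  61 714] [412.395  340.1401] [-29.3385  43.4835  23.378 ]
hole [406 430  20  17 206] [415.8883 438.3058] [-85.7829  49.009   23.3909]
```

View pics/w5.png

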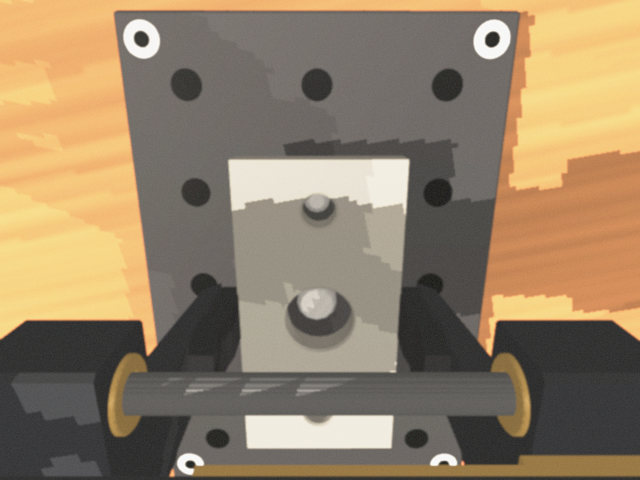

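Request:
apply_moves --steps '[[[0, 0, 0, 0, 0, 0, 0], [0, 0, 0, 0, 0, 0, 0], [0, 0, 0, 0, 0, 0, 0], [0, 0, 0, 0, 0, 0, 0]]]'

```text
time: 7.1
eef_pos: [0.5677, 0.0195, 0.0385]
tcp_rot: [0.332, 3.124, -0.0]
force: [1.0, 0.1, -4.9]
grip_width: 0.0594
```

```bash
cat > scr.py <<'E'
from fl import *
import pickle,sys
s=bot.state();print(s['time'],s['eef_pos'],s['force'],s['grip_width'])
st=s;im=bot.camera('wrist')[:,:,::-1].copy();cv2.imwrite(f'pics/{sys.argv[1]}.png',im)
c=cam('wrist',st);Rm=R.from_rotvec(st['tcp_rot']).as_matrix()
def tool(u,v,z): return (Rm.T@(plane(c,(u,v),z)[0]-st['eef_pos']))*1000
g=cv2.cvtColor(im,cv2.COLOR_BGR2GRAY)
m=(g>185).astype(np.uint8);n,l,s,ce=cv2.connectedComponentsWithStats(m)
P=[tool(*ce[i],.015) for i in range(1,n) if 400<s[i,4]<1500 and s[i,0]>50 and s[i,1]<80 and s[i,0]+s[i,2]<590]
print(P,np.mean(P,0)-[100,0,0])
E
python3 scr.py w6
```

```text
7.1 [0.5677 0.0195 0.0385] [ 0.9588  0.0548 -4.8828] 0.05937205570137614
[array([ 98.6919, -66.0276,  23.445 ]), array([98.5464, 64.3369, 23.4445])] [-1.3809 -0.8453 23.4448]
```

Request:
apply_moves --steps '[[[0, -0.9, 0, 0, 0, 0.1, 0], [0, -0.9, 0, 0, 0, 0.1, 0], [0, -0.9, 2, 0, 0, 0.1, 0], [0, -0.9, 4, 0, 0, 0.1, 0], [0, -0.9, 6, 0, 0, 0.1, 0], [0, -0.9, 8, 0, 0, 0.1, 0], [0, -0.9, 8, 0, 0, 0.1, 0], [0, -0.9, 8, 0, 0, 0.1, 0]]]'

```text
time: 7.82
eef_pos: [0.5673, 0.0186, 0.0301]
tcp_rot: [-0.335, -3.123, 0.0]
force: [-0.4, 1.0, -3.7]
grip_width: 0.0598
```

```bash
python3 scr.py w7
```

```text
7.8167 [0.5673 0.0186 0.0301] [-0.3879  0.9754 -3.662 ] 0.05977751578479831
[array([ 98.4361, -65.3111,  15.1162]), array([98.4582, 65.1017, 15.109 ])] [-1.5528 -0.1047 15.1126]
```

View pics/w7.png

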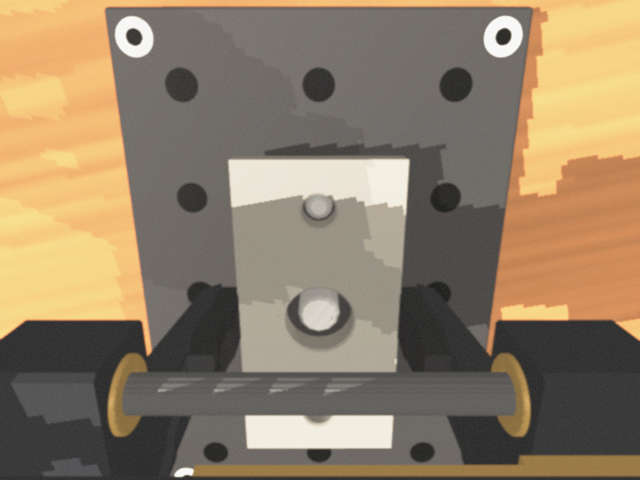

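The dowel tips sit centred in the flange holes and there is no contact force. I'll carry on down.

Request:
apply_moves --steps '[[[0, 0, 2, 0, 0, 0, 0], [0, 0, 4, 0, 0, 0, 0], [0, 0, 6, 0, 0, 0, 0], [0, 0, 8, 0, 0, 0, 0], [0, 0, 9, 0, 0, 0, 0], [0, 0, 10, 0, 0, 0, 0], [0, 0, 11, 0, 0, 0, 0], [0, 0, 11, 0, 0, 0, 0]]]'

```text
time: 8.53
eef_pos: [0.5673, 0.0186, 0.0191]
tcp_rot: [-0.335, -3.123, -0.0]
force: [0.4, -0.2, -3.5]
grip_width: 0.0598
```

Request:
apply_moves --steps '[[[0, 0, 0.5, 0, 0, 0, 0], [0, 0, 1, 0, 0, 0, 0], [0, 0, 1, 0, 0, 0, 0], [0, 0, 1, 0, 0, 0, 0]]]'

```text
time: 8.87
eef_pos: [0.5675, 0.0186, 0.0185]
tcp_rot: [0.335, 3.123, -0.0]
force: [-0.6, -0.0, -1.2]
grip_width: 0.0595
```

Request:
apply_moves --steps '[[[0, 0, 0.5, 0, 0, 0, 0], [0, 0, 0.5, 0, 0, 0, 0], [0, 0, 0.5, 0, 0, 0, 0]]]'

```text
time: 9.12
eef_pos: [0.5675, 0.0186, 0.0184]
tcp_rot: [0.335, 3.123, -0.0]
force: [-4.1, 0.1, 5.4]
grip_width: 0.0594
```

Firm contact: about 5 N upward at the seating height. I'll release and raise.

Request:
apply_moves --steps '[[[0, 0, 0, 0, 0, 0, 1], [0, 0, 0, 0, 0, 0, 1], [0, 0, 0, 0, 0, 0, 1], [0, 0, 0, 0, 0, 0, 1], [0, 0, 0, 0, 0, 0, 1], [0, 0, -20, 0, 0, 0, 1], [0, 0, -55, 0, 0, 0, 1], [0, 0, -95, 0, 0, 0, 1], [0, 0, -130, 0, 0, 0, 1], [0, 0, -160, 0, 0, 0, 1], [0, 0, -180, 0, 0, 0, 1], [0, 0, -180, 0, 0, 0, 1]]]'

```text
time: 10.12
eef_pos: [0.5689, 0.0184, 0.2023]
tcp_rot: [0.334, 3.116, -0.001]
force: [-0.4, 0.6, 0.6]
grip_width: 0.0881
```

Request:
apply_moves --steps '[[[0, 0, 0, 0, 0, 0, 1], [0, 0, 0, 0, 0, 0, 1], [0, 0, 0, 0, 0, 0, 1]]]'

```text
time: 10.37
eef_pos: [0.5668, 0.0186, 0.1961]
tcp_rot: [-0.335, -3.121, -0.0]
force: [-0.2, -0.2, 0.3]
grip_width: 0.088
```

```bash
python3 - <<'E'
from h import *
import pickle
st=bot.state();im=bot.camera('wrist')[:,:,::-1];cv2.imwrite('pics/w8.png',im)
pickle.dump(st,open('w8.pkl','wb'));print(st['time'],st['eef_pos'],st['tcp_rot'],st['force'])
E
```

```text
10.3667 [0.5668 0.0186 0.1961] [-0.335  -3.1208 -0.0003] [-0.2095 -0.2027  0.2739]
```

View pics/w8.png

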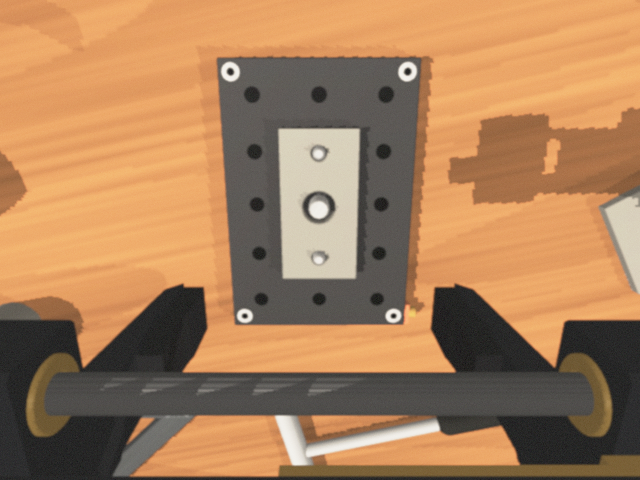

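The flange (columns 278–360, rows 128–278) lies on both dowels with the pin at (318,207). Next I'll check that it is flush and refine the pin position.

```bash
python3 - <<'E'
from h import *
import pickle
im=cv2.imread('pics/w8.png');st=pickle.load(open('w8.pkl','rb'));c=cam('wrist',st)
g=cv2.cvtColor(im,cv2.COLOR_BGR2GRAY)
m=np.zeros_like(g);m[110:290,265:375]=(g>140)[110:290,265:375]
cs,_=cv2.findContours(m,cv2.RETR_EXTERNAL,cv2.CHAIN_APPROX_NONE);q=max(cs,key=cv2.contourArea)
for z in (.023,.025,.027):print(z,cv2.minAreaRect((plane(c,q[:,0],z)[:,:2]*1000).astype(np.float32)))
m=(g>175).astype(np.uint8);hsv=cv2.cvtColor(im,cv2.COLOR_BGR2HSV);m&=(hsv[...,1]<60).astype(np.uint8)
n,l,s,ce=cv2.connectedComponentsWithStats(m);P=[]
for i in range(1,n):
    if 100<s[i,4]<400 and (s[i,1]<90 or 300<s[i,1]<330) and 210<s[i,0]<425: P.append(plane(c,ce[i],.015)[0]);print(s[i],P[-1])
print(np.mean(P,0))
print(plane(c,(318.3,209),.033))
cv2.imwrite('pics/w8c.png',cv2.resize(im[140:270,260:380],None,fx=4,fy=4,interpolation=0))
print(to((.494-.02,.329,.26),167.75))
E
```

```text
0.023 ((570.0686645507812, 18.138275146484375), (61.047996520996094, 120.54663848876953), 77.79833221435547)
0.025 ((569.5814208984375, 18.242115020751953), (60.66572189331055, 119.79178619384766), 77.7983169555664)
0.027 ((569.0943603515625, 18.34595489501953), (60.2834587097168, 119.0369644165039), 77.7983169555664)
[221  62  19  20 237] [ 0.4574 -0.0241  0.015 ]
[398  62  19  19 232] [0.485  0.1032 0.015 ]
[237 309  16  14 143] [ 0.6532 -0.0665  0.015 ]
[386 309  15  14 139] [0.6809 0.0607 0.015 ]
[0.5691 0.0183 0.015 ]
[[0.5687 0.0181 0.033 ]]
(array([156.8286, 283.5673, -63.3576]), array([-0.0058, -0.1519, -0.0022]))
```

View pics/w8c.png

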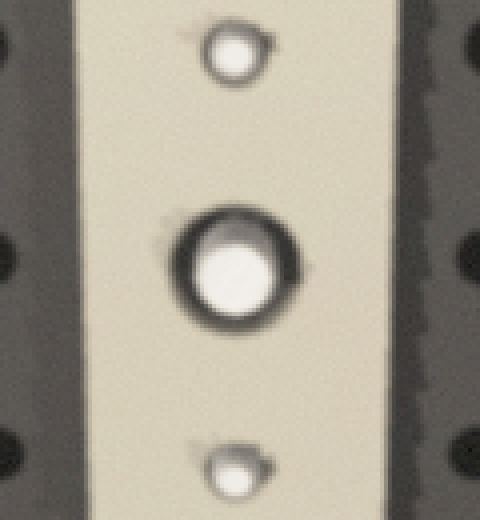

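The flange reads 60.7 x 119.8 mm at z = 25 mm, so it is seated. Now the stub.

Request:
apply_moves --steps '[[[20, 38, -4, 0, 0, 0, 1], [38, 70, -8, 0, 0, 0, 0.75], [58, 105, -12, 0, 0, 0, 0.75], [77, 140, -16, 0, 0, 0, 0.75], [97, 175, -20, 0, 0, 0, 0.75], [115, 208, -20, 0, 0, 0, 0.75], [130, 237, -20, 0, 0, 0, 0.75], [142, 260, -20, 0, 0, 0, 0.75], [150, 275, -20, 0, 0, 0, 0.75], [155, 283, -20, 0, 0, 0, 0.75], [155, 283, -20, 0, 0, 0, 0.75], [155, 283, -20, 0, 0, 0, 0.75]]]'

```text
time: 11.42
eef_pos: [0.476, 0.3275, 0.2172]
tcp_rot: [-0.335, -3.123, 0.001]
force: [1.0, -0.1, -1.0]
grip_width: 0.0661
```

```bash
python3 - <<'E'
from h import *
import pickle
st=bot.state();im=bot.camera('wrist')[:,:,::-1];cv2.imwrite('pics/w9.png',im)
pickle.dump(st,open('w9.pkl','wb'));print(st['time'],st['eef_pos'],st['tcp_rot'],st['force'],st['grip_width'])
E
```

```text
11.4167 [0.476  0.3275 0.2172] [-0.3349 -3.123   0.0012] [ 0.9789 -0.0925 -0.9848] 0.06606771621579263
```

View pics/w9.png

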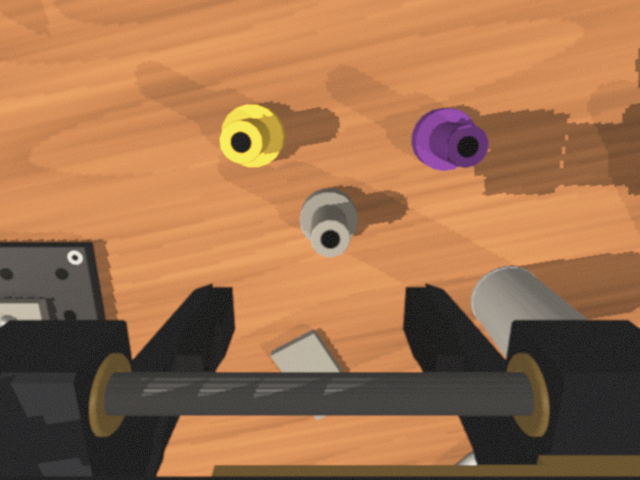

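The grey stub's stem top is at about (330,239) with its collar at (328,218). The yellow stub is at (250,135) and the purple one at (450,140), both clear of the finger lanes.

```bash
python3 - <<'E'
from h import *
import pickle
im=cv2.imread('pics/w9.png');st=pickle.load(open('w9.pkl','rb'));c=cam('wrist',st)
g=cv2.cvtColor(im,cv2.COLOR_BGR2GRAY)
lab=cv2.cvtColor(im,cv2.COLOR_BGR2LAB).astype(int);ch=np.hypot(lab[...,1]-128,lab[...,2]-128)
m=np.zeros_like(g);m[170:270,280:380]=((ch<14))[170:270,280:380]
n,l,s,ce=cv2.connectedComponentsWithStats(m);k=1+s[1:,4].argmax();print(s[k])
ys,xs=np.where(l==k)
# collar: upper arc points at z=.02 ; stem top: lower arc at z=.07
m=(l==k).astype(np.uint8);cs,_=cv2.findContours(m,cv2.RETR_EXTERNAL,cv2.CHAIN_APPROX_NONE);q=max(cs,key=cv2.contourArea)[:,0]
def circ(P):
    A=np.c_[2*P,np.ones(len(P))];s=np.linalg.lstsq(A,(P**2).sum(1),rcond=None)[0];return s[:2],np.sqrt(s[2]+s[:2]@s[:2])
lo=q[q[:,1]>236];print('stemtop',circ(plane(c,lo,.07)[:,:2]))
for zz in(.0,.02):
  up=q[(q[:,1]<222)&(q[:,1]>(190 if zz==0 else 0))];print('collar',zz,circ(plane(c,up,zz)[:,:2]))
h=np.zeros_like(g);h[225:255,315:345]=(g<70)[225:255,315:345]
M=cv2.moments(h,True);u=(M['m10']/M['m00'],M['m01']/M['m00']);print(u,plane(c,u,.07),M['m00'])
cv2.imwrite('pics/w9c.png',cv2.resize(im[180:265,285:375],None,fx=6,fy=6,interpolation=0))
E
```

```text
[ 301  188   57   68 2897]
stemtop (array([0.4967, 0.3313]), np.float64(0.014450550759129727))
collar 0.0 (array([0.5003, 0.3315]), np.float64(0.02490581182665894))
collar 0.02 (array([0.4946, 0.3323]), np.float64(0.023474397819190623))
(329.9033613445378, 238.85294117647058) [[0.4984 0.3313 0.07  ]] 238.0
```

View pics/w9c.png

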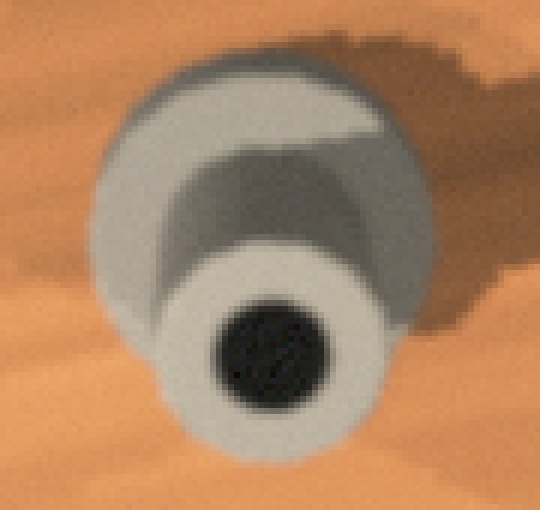

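```bash
python3 - <<'E'
from h import *
s=bot.state();print(s['eef_pos'],to((.4978,.3313,.1),167.75))
E
```

```text
[0.4763 0.3271 0.2174] (array([-20.1714,   8.732 , 117.3536]), array([-0.0374, -0.0247, -0.0391]))
```

Request:
apply_moves --steps '[[[-10, 4, 25, 0, 0, 0, 0.75], [-20, 8.6, 60, 0, 0, 0, 0.75], [-20, 8.6, 95, 0, 0, 0, 0.75], [-20, 8.6, 112, 0, 0, 0, 0.75], [-20, 8.6, 117, 0, 0, 0, 0.75], [-20, 8.6, 117, 0, 0, 0, 0.75], [-20, 8.6, 117, 0, 0, 0, 0.75]]]'

```text
time: 12.05
eef_pos: [0.4982, 0.3318, 0.1021]
tcp_rot: [0.336, 3.122, 0.001]
force: [-0.3, 0.4, 0.6]
grip_width: 0.066
```

```bash
python3 - <<'E'
from h import *
s=bot.state();print(s['time'],s['eef_pos'],to((.4978,.3313,.030),167.75))
E
```

```text
12.05 [0.4982 0.3318 0.1021] (array([ 0.4338, -0.6635, 72.0954]), array([ 0.0583,  0.0902, -0.0508]))
```

Request:
apply_moves --steps '[[[0, -0.5, 20, 0, 0, 0, 0.75], [0, -0.5, 42, 0, 0, 0, 0.75], [0, -0.5, 60, 0, 0, 0, 0.75], [0, -0.5, 70, 0, 0, 0, 0.75], [0, -0.5, 72, 0, 0, 0, 0.75], [0, -0.5, 72, 0, 0, 0, 0.75], [0, -0.5, 72, 0, 0, 0, 0.75]]]'

```text
time: 12.63
eef_pos: [0.4981, 0.332, 0.0303]
tcp_rot: [0.335, 3.121, 0.002]
force: [0.8, 0.2, 0.6]
grip_width: 0.0662
```

```bash
python3 - <<'E'
from h import *
import pickle
st=bot.state();im=bot.camera('wrist')[:,:,::-1];cv2.imwrite('pics/w10.png',im)
pickle.dump(st,open('w10.pkl','wb'));print(st['time'],st['eef_pos'],st['tcp_rot'],st['force'],st['grip_width'])
E
```

```text
12.6333 [0.4981 0.332  0.0303] [0.3351 3.1215 0.0019] [0.7652 0.1953 0.6483] 0.06615752865752524
```

View pics/w10.png

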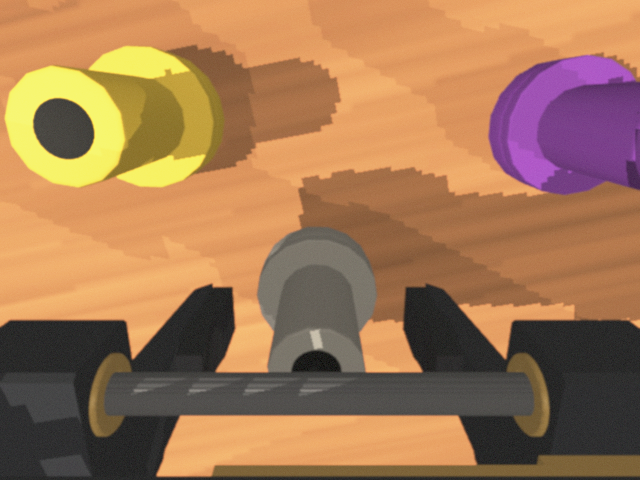

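The stub sits between the open fingers with its collar centred at (318,280).

```bash
python3 - <<'E'
from h import *
import pickle
im=cv2.imread('pics/w10.png');st=pickle.load(open('w10.pkl','rb'));c=cam('wrist',st);Rm=R.from_rotvec(st['tcp_rot']).as_matrix()
lab=cv2.cvtColor(im,cv2.COLOR_BGR2LAB).astype(int);ch=np.hypot(lab[...,1]-128,lab[...,2]-128)
m=np.zeros(ch.shape,np.uint8);m[215:320,245:390]=(ch<14)[215:320,245:390]
n,l,s,_=cv2.connectedComponentsWithStats(m);k=1+s[1:,4].argmax();m=(l==k).astype(np.uint8)
q=max(cv2.findContours(m,0,1)[0],key=cv2.contourArea)[:,0];q=q[q[:,1]<262]
P=((plane(c,q,0.)-st['eef_pos'])@Rm)[:,:2]*1000
A=np.c_[2*P,np.ones(len(P))];x=np.linalg.lstsq(A,(P**2).sum(1),rcond=None)[0];print(x[:2],np.sqrt(x[2]+x[:2]@x[:2]),P[:,0].max())
E
```

```text
[-1.0016 -0.6917] 24.431092744049035 23.392002079430434
```

Request:
apply_moves --steps '[[[-1, -0.7, 0, 0, 0, 0, 0.75], [-1, -0.7, 0, 0, 0, 0, 0.75], [-1, -0.7, 0, 0, 0, 0, 0], [-1, -0.7, 0, 0, 0, 0, 0], [-1, -0.7, 0, 0, 0, 0, 0], [-1, -0.7, 0, 0, 0, 0, 0], [-1, -0.7, 0, 0, 0, 0, 0], [-1, -0.7, 0, 0, 0, 0, 0], [-1, -0.7, 0, 0, 0, 0, 0]]]'

```text
time: 13.43
eef_pos: [0.4981, 0.3309, 0.0288]
tcp_rot: [0.335, 3.124, 0.0]
force: [0.8, 0.1, 0.3]
grip_width: 0.0291
```

```bash
cat > stubm.py <<'E'
from h import *
import pickle,sys
st=bot.state();im=bot.camera('wrist')[:,:,::-1].copy();cv2.imwrite(f'pics/{sys.argv[1]}.png',im)
pickle.dump(st,open(sys.argv[1]+'.pkl','wb'));print(st['time'],st['eef_pos'],st['tcp_rot'],st['force'],st['grip_width'])
zc=float(sys.argv[2]) # world z of underside
c=cam('wrist',st);Rm=R.from_rotvec(st['tcp_rot']).as_matrix()
lab=cv2.cvtColor(im,cv2.COLOR_BGR2LAB).astype(int);ch=np.hypot(lab[...,1]-128,lab[...,2]-128)
m=np.zeros(ch.shape,np.uint8);m[205:320,245:390]=(ch<14)[205:320,245:390]
n,l,s,_=cv2.connectedComponentsWithStats(m);k=1+s[1:,4].argmax();m=(l==k).astype(np.uint8)
q=max(cv2.findContours(m,0,1)[0],key=cv2.contourArea)[:,0];q=q[q[:,1]<262]
P=((plane(c,q,zc)-st['eef_pos'])@Rm)[:,:2]*1000
A=np.c_[2*P,np.ones(len(P))];x=np.linalg.lstsq(A,(P**2).sum(1),rcond=None)[0];print('collar in tool',x[:2],np.sqrt(x[2]+x[:2]@x[:2]),P[:,0].max(),P[:,1].min(),P[:,1].max())
E
python3 stubm.py w11 0
```

```text
13.4333 [0.4981 0.3309 0.0288] [0.3352 3.1235 0.0004] [0.8269 0.0593 0.2676] 0.029092093107433624
collar in tool [-0.8476  0.1793] 24.403740605141664 23.397714744859535 -22.715000131542872 23.111667132962868
```

View pics/w11.png

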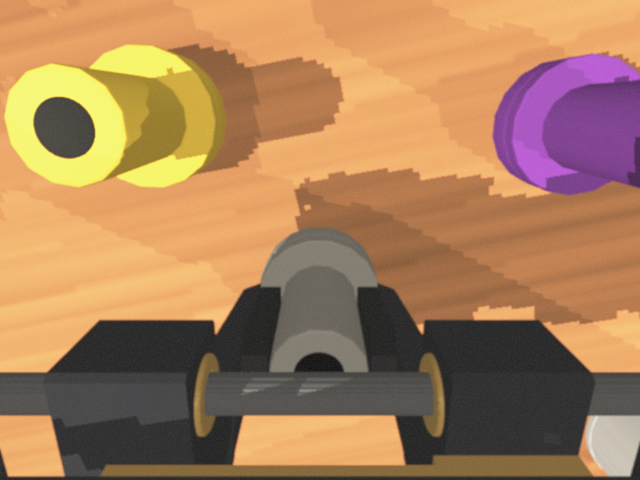

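The stub is gripped (29 mm reading). I'll lift it and carry it to 10 mm off the pin along tool +y.

Request:
apply_moves --steps '[[[0, 0, -4, 0, 0, 0, 0], [0, 0, -15, 0, 0, 0, 0], [0, 0, -35, 0, 0, 0, 0], [0, 0, -60, 0, 0, 0, 0], [0, 0, -80, 0, 0, 0, 0], [0, 0, -90, 0, 0, 0, 0], [0, 0, -90, 0, 0, 0, 0], [0, 0, -90, 0, 0, 0, 0]]]'

```text
time: 14.15
eef_pos: [0.4978, 0.3306, 0.1184]
tcp_rot: [-0.335, -3.123, 0.0]
force: [-0.0, -0.3, -5.2]
grip_width: 0.029
```

```bash
python3 - <<'E'
from h import *
s=bot.state();print(s['eef_pos'],s['force'],s['grip_width'],to((.5697,.0283,.12),167.75))
E
```

```text
[0.4978 0.3306 0.1184] [-0.05   -0.2915 -5.2213] 0.029033516354202447 (array([-134.4381, -280.1928,   -1.5596]), array([-0.0198, -0.0255, -0.001 ]))
```

Request:
apply_moves --steps '[[[-6, -12, 0, 0, 0, 0, 0], [-18, -38, 0, 0, 0, 0, 0], [-34, -70, 0, 0, 0, 0, 0], [-50, -104, 0, 0, 0, 0, 0], [-66, -138, 0, 0, 0, 0, 0], [-82, -172, 0, 0, 0, 0, 0], [-98, -205, 0, 0, 0, 0, 0], [-112, -234, 0, 0, 0, 0, 0], [-123, -256, 0, 0, 0, 0, 0], [-130, -271, 0, 0, 0, 0, 0], [-134, -279, 0, 0, 0, 0, 0], [-134.5, -280, 0, 0, 0, 0, 0]]]'

```text
time: 15.15
eef_pos: [0.5698, 0.0269, 0.1177]
tcp_rot: [-0.338, -3.121, 0.0]
force: [-0.3, 0.2, -3.4]
grip_width: 0.0298
```

Request:
apply_moves --steps '[[[0, 0, 15, 0, 0, 0, 0], [0, 0, 30, 0, 0, 0, 0], [0, 0, 40, 0, 0, 0, 0], [0, 0, 45, 0, 0, 0, 0], [0, 0, 47, 0, 0, 0, 0], [0, 0, 47, 0, 0, 0, 0], [0, 0, 47, 0, 0, 0, 0], [0, 0, 47, 0, 0, 0, 0]]]'

```text
time: 15.82
eef_pos: [0.5704, 0.0287, 0.0724]
tcp_rot: [0.335, 3.123, -0.0]
force: [-0.3, -0.1, -4.5]
grip_width: 0.0294
```

```bash
python3 stubm.py w12 0.043; python3 - <<'E'
from h import *
print(to((.5697,.0283,.0655),167.75))
E
```

```text
15.8167 [0.5704 0.0287 0.0724] [ 0.3348  3.1225 -0.0001] [-0.3374 -0.0691 -4.5484] 0.029399665690169212
collar in tool [ 6.1269 -0.6866] 34.15928939246215 33.61400288003919 -33.170174986651276 31.770872950884627
(array([ 0.6204, -0.4803,  6.9104]), array([0.0046, 0.0635, 0.0007]))
```

View pics/w12.png

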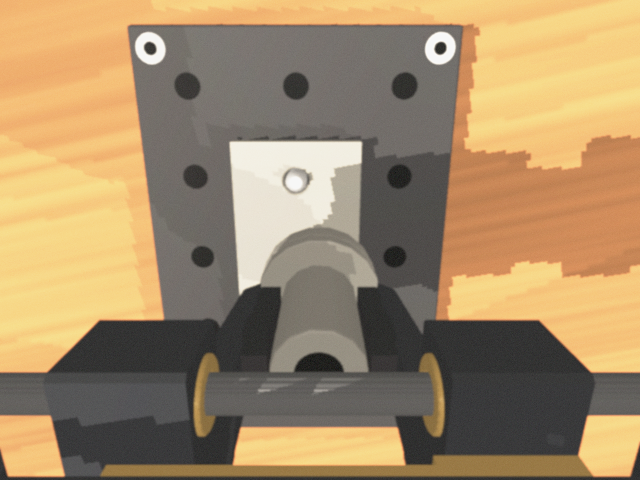

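The collar hides the centre pin. The near dowel is visible at (296,181) and the screws at (150,48) and (440,48), so the stub is offset to tool +y as intended. I'll measure the offset from the screws.

```bash
sed -i 's/s=bot.state();print/time_=0;s=bot.state();print/' scr.py; python3 scr.py w13
```

```text
15.8667 [0.5704 0.0286 0.0724] [-0.1785  0.6192 -4.4012] 0.02934080920019799
[array([ 99.3313, -75.7261,  57.295 ]), array([99.3621, 54.6332, 57.3055])] [ -0.6533 -10.5465  57.3002]
```

Request:
apply_moves --steps '[[[0.6, -0.5, 2, 0, 0, 0, 0], [0.6, -0.5, 5, 0, 0, 0, 0], [0.6, -0.5, 7, 0, 0, 0, 0], [0.6, -0.5, 8, 0, 0, 0, 0], [0.6, -0.5, 8.5, 0, 0, 0, 0], [0.6, -0.5, 9, 0, 0, 0, 0], [0.6, -0.5, 9, 0, 0, 0, 0]]]'

```text
time: 16.5
eef_pos: [0.5694, 0.0283, 0.0627]
tcp_rot: [-0.335, -3.124, 0.0]
force: [0.3, 0.1, -4.6]
grip_width: 0.0292
```

```bash
python3 scr.py w14
```

```text
16.5 [0.5694 0.0283 0.0627] [ 0.3146  0.1006 -4.6375] 0.029237380343022628
[array([ 98.3458, -75.173 ,  47.7057]), array([98.4061, 55.2231, 47.7019])] [-1.6241 -9.975  47.7038]
```

Request:
apply_moves --steps '[[[0, 0, 0.4, 0, 0, 0, 0], [0, 0, 0.8, 0, 0, 0, 0], [0, 0, 0.8, 0, 0, 0, 0]]]'

```text
time: 16.8
eef_pos: [0.5694, 0.0283, 0.0619]
tcp_rot: [-0.335, -3.124, 0.0]
force: [0.1, 0.3, -4.8]
grip_width: 0.0293
```

Request:
apply_moves --steps '[[[0, 0, 0.3, 0, 0, 0, 0], [0, 0, 0.6, 0, 0, 0, 0], [0, 0, 0.6, 0, 0, 0, 0]]]'

```text
time: 17.05
eef_pos: [0.5695, 0.0283, 0.0617]
tcp_rot: [0.335, 3.123, -0.0]
force: [-0.3, 0.4, -0.4]
grip_width: 0.0294
```

Contact: the wrist force went from −4.6 to −0.4 N at TCP z 61.7 mm (61.8 expected), so the stub rests on the pin 10 mm off centre. Now the slide, in light contact.

Request:
apply_moves --steps '[[[0, -0.6, 0.1, 0, 0, 0, 0], [0, -1.2, 0.1, 0, 0, 0, 0], [0, -1.8, 0.1, 0, 0, 0, 0], [0, -2.4, 0.1, 0, 0, 0, 0], [0, -3, 0.1, 0, 0, 0, 0], [0, -3.6, 0.1, 0, 0, 0, 0], [0, -4.2, 0.1, 0, 0, 0, 0], [0, -4.8, 0.1, 0, 0, 0, 0], [0, -5.4, 0.1, 0, 0, 0, 0], [0, -6, 0.1, 0, 0, 0, 0]]]'

```text
time: 17.88
eef_pos: [0.5684, 0.0224, 0.0615]
tcp_rot: [0.335, 3.123, 0.0]
force: [1.7, 3.7, 1.5]
grip_width: 0.0294
```

Request:
apply_moves --steps '[[[0, -0.6, 0, 0, 0, 0, 0], [0, -1.2, 0, 0, 0, 0, 0], [0, -1.8, 0, 0, 0, 0, 0], [0, -2.3, 0, 0, 0, 0, 0], [0, -2.8, 0, 0, 0, 0, 0], [0, -3.2, 0, 0, 0, 0, 0]]]'

```text
time: 18.38
eef_pos: [0.567, 0.019, 0.0608]
tcp_rot: [-0.335, -3.122, 0.001]
force: [-0.8, -0.4, -3.9]
grip_width: 0.0291
```

The bore has caught the pin: z fell to 60.8 mm and the force is back to weight only. I'll check centring before lowering.

```bash
python3 scr.py w15
```

```text
18.3833 [0.567  0.019  0.0608] [-0.7993 -0.4035 -3.9492] 0.029106718844865292
[array([ 97.8919, -65.5497,  45.9128]), array([98.0324, 64.8326, 45.8508])] [-2.0378 -0.3586 45.8818]
```

Request:
apply_moves --steps '[[[-0.3, -0.3, 0, 0, 0, 0, 0], [-0.4, -0.5, 0.5, 0, 0, 0, 0], [-0.4, -0.5, 1, 0, 0, 0, 0], [-0.4, -0.5, 1.5, 0, 0, 0, 0], [-0.4, -0.5, 2, 0, 0, 0, 0], [-0.4, -0.5, 2, 0, 0, 0, 0]]]'

```text
time: 18.93
eef_pos: [0.5677, 0.0187, 0.0592]
tcp_rot: [-0.335, -3.124, 0.0]
force: [0.9, -0.1, -5.2]
grip_width: 0.029
```

No contact force, so the bore is free on the pin. I'll lower further.

Request:
apply_moves --steps '[[[0, 0, 0.6, 0, 0, 0, 0], [0, 0, 1.2, 0, 0, 0, 0], [0, 0, 1.8, 0, 0, 0, 0], [0, 0, 2.4, 0, 0, 0, 0], [0, 0, 3, 0, 0, 0, 0], [0, 0, 3.5, 0, 0, 0, 0], [0, 0, 4, 0, 0, 0, 0], [0, 0, 4, 0, 0, 0, 0]]]'

```text
time: 19.6
eef_pos: [0.5678, 0.0187, 0.0552]
tcp_rot: [0.335, 3.124, -0.0]
force: [1.0, -0.1, -4.1]
grip_width: 0.0295
```

Request:
apply_moves --steps '[[[0, 0, 0.5, 0, 0, 0, 0], [0, 0, 1, 0, 0, 0, 0], [0, 0, 1.4, 0, 0, 0, 0], [0, 0, 1.4, 0, 0, 0, 0]]]'

```text
time: 19.93
eef_pos: [0.5678, 0.0187, 0.0538]
tcp_rot: [0.335, 3.124, -0.0]
force: [1.4, 0.1, -4.2]
grip_width: 0.029
```

Request:
apply_moves --steps '[[[0, 0, 0.3, 0, 0, 0, 0], [0, 0, 0.6, 0, 0, 0, 0], [0, 0, 0.6, 0, 0, 0, 0]]]'

```text
time: 20.18
eef_pos: [0.5679, 0.0187, 0.0537]
tcp_rot: [0.335, 3.123, -0.0]
force: [-1.3, -0.5, 2.9]
grip_width: 0.0291
```

Seated: contact at TCP z 53.7 mm (53.8 expected). I'll bring the press up to about 13 N measured.

Request:
apply_moves --steps '[[[0, 0, 0.3, 0, 0, 0, 0], [0, 0, 0.6, 0, 0, 0, 0], [0, 0, 0.6, 0, 0, 0, 0], [0, 0, 0.6, 0, 0, 0, 0]]]'

```text
time: 20.52
eef_pos: [0.568, 0.0187, 0.0537]
tcp_rot: [0.335, 3.123, -0.0]
force: [-3.7, -0.4, 7.4]
grip_width: 0.0293
```

Request:
apply_moves --steps '[[[0.2, 0, 0.4, 0, 0, 0, 0], [0.3, 0, 0.8, 0, 0, 0, 0], [0.3, 0, 0.8, 0, 0, 0, 0], [0.3, 0, 0.8, 0, 0, 0, 0], [0.3, 0, 0.8, 0, 0, 0, 0]]]'

```text
time: 20.93
eef_pos: [0.5679, 0.0187, 0.0536]
tcp_rot: [0.335, 3.122, -0.0]
force: [-5.5, 0.2, 15.2]
grip_width: 0.0292
```

```bash
python3 scr.py w16; python3 - <<'E'
from h import *
print(bot.state()['force'])
im=bot.camera('scene')[:,:,::-1]
cv2.imwrite('pics/s2.png',cv2.resize(im[190:310,270:430],None,fx=5,fy=5,interpolation=2))
print(bot.state()['force'],bot.state()['tcp_rot'])
E
```

```text
20.9333 [0.5679 0.0187 0.0536] [-5.5098  0.1932 15.2248] 0.029175261226753103
[array([ 99.1049, -65.4324,  38.4632]), array([99.1515, 64.9263, 38.4501])] [-0.8718 -0.2531 38.4567]
[-4.8668 -0.8008 15.0675]
[-4.2607 -1.1104 13.9898] [ 0.3349  3.1219 -0.0005]
```

View pics/w16.png

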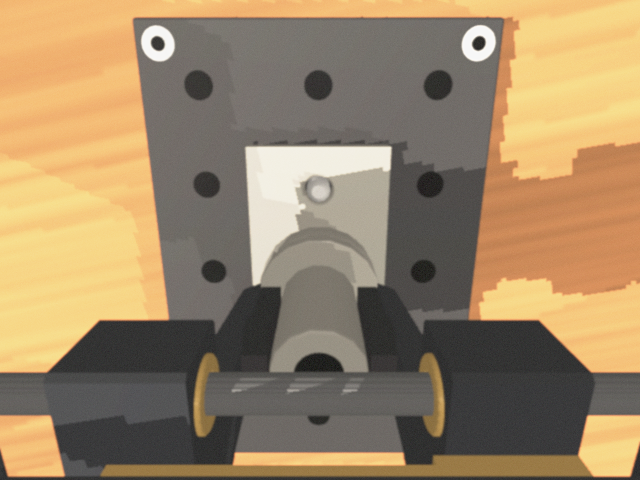

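View pics/s2.png

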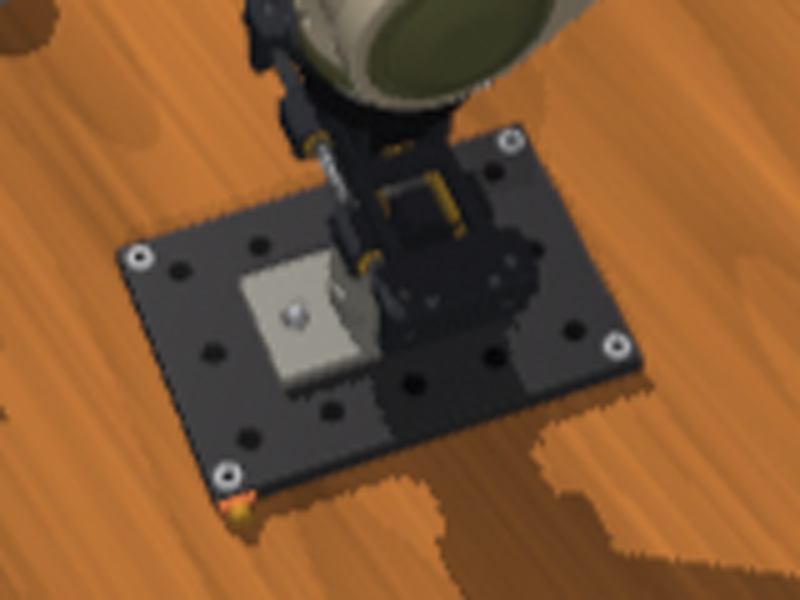

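The wrist view shows the stub centred, with its collar over the flange, the dowel at (319,189) and the flange flat. The scene view agrees. One hold to confirm the push is steady.

Request:
apply_moves --steps '[[[0, 0, 0, 0, 0, 0, 0], [0, 0, 0, 0, 0, 0, 0], [0, 0, 0, 0, 0, 0, 0], [0, 0, 0, 0, 0, 0, 0], [0, 0, 0, 0, 0, 0, 0], [0, 0, 0, 0, 0, 0, 0]]]'

```text
time: 21.53
eef_pos: [0.568, 0.0187, 0.0537]
tcp_rot: [0.335, 3.122, -0.0]
force: [-4.0, -0.5, 13.8]
grip_width: 0.0293
```

```bash
python3 - <<'E'
from rig import bot
print(bot.close_job()); print(bot.state()['force'])
E
```

```text
the job is handed in; nothing more can be done
None
the job is handed in; nothing more can be done
```

The job was handed in at 21.5 s. The flange is seated on both dowels and released, and the stub is over the pin, still gripped and pressed down.

- **Flange:** It went over the dowels with no force until it touched the plate. After release it measured 60.7 x 119.8 mm at the 25 mm height, so it lies flush.
- **Stub:** It touched the pin tip at 10.1 mm off centre, with the TCP at z 61.7 mm (61.8 expected). I slid it across at about 4–6 N until the bore caught the pin. It seated at z 53.7 mm, 8.0 mm lower, as it should.
- **Press:** The last reading was 13.8 N at the wrist, steady between 13.8 and 15.2 N over the final hold. The stub's weight adds about 4 N to that on the flange.
- **Disagreements:**
  - The last press carried a sideways force of about −4 N in x.
  - In the final picture, the fixture centre read about 0.5 mm off the stub centre in x and 0.4 mm in y. This is within the bore's clearance and the camera accuracy.
  - While measuring the flange in the grip, the near and far camera views differed by about 0.8 mm along its length.
- **Other things on the bench:** The gripper only came near the flange, stub and fixture. I took no final picture of the rest of the bench.

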